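# Add a slotted weight to the cheese press

## Robot

A 6-joint arm with a two-finger parallel gripper is mounted at the origin on a cart in front of the work surface, level with it; the furniture and walls round the work are solid. World frame = base frame: x ahead of the robot, y to its left, z up, the work surface at z = 0. Lengths are in mm, angles in degrees, forces in N, time in s.
With the tool pointing down it reaches from about 300 to 850 mm from the base axis. Payload 4.2 kg.
Tool frame: the origin (TCP) lies midway between the tips of the shut fingers; the grasp point (between the pads) lies 19 mm behind it (env.grasp_offset is the distance from the TCP to the grasp point, in mm); z points along the fingers, y is the line along which they close (so a half turn about z gives the same grasp; the last joint's range is limited). The gripper opens to 91 mm and grips with 3 to 60 N. Pads are 32 mm wide; open, the fingers measure 118 mm over their backs; the gripper's body (76 mm by 178 mm) begins 60 mm behind the grasp point.
Start: joints at [-77.521, 18.312, 89.639, -0, 72.044, -1.146], TCP at [135.452, -558.834, 213.976] pointing down, gripper open.
Joint ranges: [-177.97, 177.97], [-48.28, 115.42], [12.27, 149.76], [-77.06, 257.06], [2.81, 150.46], [-146.56, 146.56]. Speed limits (degrees/s): [147.25, 147.25, 180, 180, 180, 180].

## Interface

Orientations are given as [roll, pitch, yaw] about the fixed x, y, z axes, in that order (R = Rz(yaw) Ry(pitch) Rx(roll)).
In Python, from workcell import env, optics gives the robot as it stands. The module is installed in compiled form; this text tells all that it offers.
- The arm moves only by the tool send_rows, never from a script. Its argument "targets" is a list that holds one entry, the list of rows, each a list of 7 numbers: the turn, a rotation vector about the world's x, y, z scaled (see below), then the shift along the world's x, y, z scaled (see below), then the closure, from -1 (fully open) to 1 (shut). In form: [[[rx, ry, rz, x, y, z, gripper], ...]]. A call has 1 to 12 rows; each row shifts and turns the commanded pose from where the row before left it; what a row does not reach is not made up. The controller multiplies each number of a shift by 0.2 m and each number of a turn by pi/2 rad. A row lasts 1/10 s, in which the tool goes at most 50 mm and 8.59 degrees, less where a joint would pass 70% of its speed; a pose out of reach is approached as far as the arm can. A call with a number of a shift or a turn outside -1 to 1 is refused whole. A call with a gripper value outside its range is refused whole. The fingers move at their own pace and stop on an object; "grip_force" is the grip in N (left out, the last holds). Time passes only in rows, so rows that do not move let the fingers close. It gives the time, the measured TCP pose, the force, the opening and the grip force at its end, in the units of the state.
- env.state(): the state, without advancing time (a new reading comes with each control period).
- optics.grab_frame(name): name is "scene" or "side" or "wrist"; returns (picture, depth): 384x512x3 uint8, red, green, blue; 384x512 float32, mm along the optical axis (not along the pixel's ray), 0 where there is no reading.
- optics.camera_info(name): a dict with "camera_matrix" (3x3 intrinsics, pixels), "k1" (the pictures are not rectified: a ray, as slopes to the right and down, at radius r is drawn at 1 + k1 r^2 times it, then the intrinsics apply), "R" (3x3) and "t" (3): a world point X has camera coordinates R X + t; the wrist camera has in their place "mount" (4x4, takes a point from camera to tool coordinates, whose origin is the TCP and whose axes are the flange's). Camera axes: x right, y down, z forward; pixel columns grow to the right and rows downward; lengths in mm; the calibration is good to about 2 mm. A picture is of the moment at which its call begins: read the wrist's pose just before it. camera_info takes no time and is no camera call.
- env.job_done(): hands the job in; it is judged then, once.
Trained networks look in the newest picture that a camera, given by its name, has taken for a name from the list of things; names that differ only in an ending like _2 or _b are one class to them, and where a whole thing is asked for, a point or a joint stands for the part that bears it (a point fixed in the world has none). Each returns a list of dicts, best first, with "conf" (0 to 1); they miss things now and then, are a little off and sometimes report something else, mostly with a low value. They report only what shows in the picture. A call takes as long as a camera call.
- optics.silhouettes(camera, name): "mask" (384x512 bool, what is visible of it) and "at" ([column, row] in pixels, amid what is visible of it).
- optics.place_of(camera, name): "at" ([column, row] in pixels: a listed point, or the origin of a listed thing).
The state is a dict: "time_s": time; "qpos": joint angles; "qvel": joint speeds; "effort": joint torques, N m; "ee_pos": TCP position; "ee_rot": TCP orientation; "force": force on the tool from outside, world axes, zero at the start; "torque": the same for the moment, N m; "gripper_width": finger opening in mm; "gripper_force": force on a finger pad.
Only numpy, scipy, OpenCV 4.12 (cv2) and the standard library are available. Lean on these libraries where they do the work, as an engineer would, in place of code of your own. Each camera call takes 0.05 s, during which the arm holds its last target. There are 200 camera calls.

## Task

Load the little cheese press with more weight: take the thick one of the two small slotted steel weights on the worktop and slide it sideways onto the press's stem, under the black knob, its slot pointing the opposite way to the slot of the weight already there, until the stem meets the end of its slot. A spring leaf in the slot grips the stem, so press the weight down along the stem, over the locating pin, until it lies flat on the other weight, and let go. Work by feel, with no more force than the leaf asks for, as the young cheese under the press cracks easily; leave everything else where it is.

Things in the scene. Friction and masses are not known exactly. Their poses are not given: they have to be found in the camera images.
- press: Cheese press, fixed. Origin: centre of the underside of its round steel drip tray (150 mm across, 14 mm high, spout toward +y), z up. In the tray stands a white perforated mould, 110 mm across, 78 mm high, and in that a plunger with a round steel plate, 92 mm across, upper face 100 mm above the worktop. From the plate's centre a steel stem, 8 mm across, rises to a black knob. It does not give, but must not be pushed with over 15 N.
- tray_centre (a point): Point above the tray's centre, level with the lower weight's upper face (120 mm up), about where the stem is. The mould stands loosely placed in the tray: the stem's axis, vertical, is up to 6 mm from here along the press's x and 1.5 mm along its y. 38 mm of stem are free above this level; the knob above is 22 mm across, too wide for a slot, and 12 mm tall.
- lower_weight: Weight already on the plate, loose, 0.9 kg: steel disc 90 mm across, 20 mm thick, with a slot 12 mm wide from its centre (round end) to the rim toward its own -x; as found that is toward the robot within 36 degrees. It lies loosely round the stem, not quite home: the stem is anywhere from 2 mm beyond its centre to 11 mm out along the slot. Origin: centre of the underside, z up.
- lower_pin (a point): Middle of the top of the lower weight's locating pin, 6 mm across, 6 mm proud of its upper face, 20 mm from its centre toward its own +x, opposite its slot. In the end it stands in the added weight's slot, out toward the mouth, and keeps the slots opposed. The plate has such a pin too, in the lower weight's slot.
- thick_weight: Weight to add, loose, flat on the worktop at the left or right, 0.32 to 0.44 kg: steel disc 60 mm across, 20 mm thick. Slot 9.6 mm wide from the centre, where it ends round and concentric, to the rim toward its own -x (at the start away from the robot within 60 degrees). On top a pin 6 mm across, 6 mm high, 20 mm toward +x. Origin: centre of the underside, z up. Gripped across its rim.
- thick_mouth (a point): Middle of the mouth of the thick weight's slot, at its underside, 30 mm from its centre toward its own -x. The last 2.5 mm of the slot flare from 9.6 to 14.6 mm.
- leaf (a joint): Spring leaf in the slot's +y wall of the thick weight, 7 to 15 mm above its underside: a ramp from 17 mm out up to a crest 3 mm proud at the slot's end. Value: how far it is pressed back, m; 0 free, about 0.0014 with the stem at the slot's end, less when the stem is farther out. It grips: moving the weight along the slot or down the stem takes 3 to 8 N, and it may hang on the stem.
- thin_weight: The other small slotted weight on the worktop, to be left alone: 60 mm across like the thick one, but only 10 mm thick. Origin: centre of the underside.
- mug: Mug, 105 mm high, standing behind the press; leave it alone. Origin: centre of its underside.
- teaspoon: Teaspoon, 130 mm long, lying flat at the left of the press; leave it alone.
- lemon: Lemon, 78 mm long, lying at the right of the press; leave it alone.

How it is judged (in metres and radians):
On the way:
1. the stem is in the thick weight's slot and presses its spring leaf aside, under the knob (value of joint leaf above 0.0006 m and horizontal distance between thick_weight and lower_weight below 0.025 m and z of thick_weight in the frame of lower_weight between 0.018 and 0.04 m), for 0.1 s.
At the end, for the whole second after the job is handed in: Thick weight released, still and flat on the lower one (no gap over 1 mm, parallel within 0.06 rad), stem at the end of its slot (leaf pressed back over 1.15 mm), slot opposite the lower one's (mouth within 8 mm of that slot's line, on the far side); lower weight still flat on the plate (value of joint leaf above 0.00115 m and z of thick_weight in the frame of lower_weight between 0.0185 and 0.021 m and angle between the z axis of thick_weight and the z axis of lower_weight, either way round below 0.06 rad and horizontal distance between thick_weight and lower_weight below 0.013 m and x of thick_mouth in the frame of lower_weight above 0.014 m and y of thick_mouth in the frame of lower_weight between -0.008 and 0.008 m and z of lower_weight in the frame of press below 0.1015 m and angle between lower_weight's own z axis and vertical below 0.05 rad and linear speed of thick_weight below 0.01 m/s and contact force between thick_weight and the fingers below 0.1 N); the robot touches nothing.
It fails at once if the thick weight is pushed against the stem, knob or plate with more than 16 N (contact force between thick_weight and press above 16 N).
It fails at once if the thick weight is pressed or dropped on the lower weight or pushes against its pin with more than 40 N (contact force between thick_weight and lower_weight above 40 N).
It fails at once if the robot itself pushes the plunger or the lower weight with more than 16 N (contact force between any of the fingers, the arm and press above 16 N or contact force between any of the fingers, the arm and lower_weight above 16 N).
It fails at once if the lower weight is shifted by more than 10 mm (distance of lower_weight from where it was at the start of the episode above 0.01 m).
It fails at once if the thin weight, mug, teaspoon or lemon is moved by more than 15 mm (distance of any of thin_weight, mug, teaspoon, lemon from where it was at the start of the episode above 0.015 m).
It also fails if it takes over 67 s, if anything falls off the work surface, if the arm or the gripper's body presses on something with over 40 N, if the wrist force passes 120 N, or if a joint passes its speed limit or range.

## Working session

There is one attempt and no reset: what is moved stays moved. The work goes in short steps, Python scripts to look and compute and a tool call to move; the robot and the scene stay as the last step left them, time stands still between calls to the robot, and variables do not carry over. Pictures are saved under pics/ and viewed, at most 10 in all, crops included, and the job is handed in when it is done.

Besides the shell and the picture viewer there is one more tool, called after ">>>" in YAML: its name, and indented under it one key for each argument. send_rows: Moves the arm, as the interface text tells. Its arguments: {"type":"object","properties":{"targets":{"type":"array"},"grip_force":{"type":"number"}},"required":["targets"]}

```bash
mkdir -p pics; cat > h.py <<'E'
import numpy as np, cv2
from scipy.spatial.transform import Rotation as Ro
from workcell import env, optics
def cam(name, st=None):
    c=optics.camera_info(name); K=np.array(c["camera_matrix"]); k1=c["k1"]
    if name=="wrist":
        st=st or env.state(); M=np.array(c["mount"]); T=np.eye(4)
        T[:3,:3]=Ro.from_euler('xyz',st["ee_rot"],degrees=True).as_matrix(); T[:3,3]=st["ee_pos"]
        W=T@M
    else:
        W=np.eye(4); R=np.array(c["R"]); W[:3,:3]=R.T; W[:3,3]=-R.T@np.array(c["t"])
    return K,k1,W
def ray(cm,uv):
    K,k1,W=cm; uv=np.atleast_2d(np.asarray(uv,float))
    d=np.c_[(uv[:,0]-K[0,2])/K[0,0],(uv[:,1]-K[1,2])/K[1,1]]; s=d.copy()
    for _ in range(20): s=d/(1+k1*(s**2).sum(1,keepdims=True))
    return np.c_[s,np.ones(len(s))]
def at_z(cm,uv,z):
    r=ray(cm,uv)@cm[2][:3,:3].T; o=cm[2][:3,3]
    return o+r*((z-o[2])/r[:,2])[:,None]
def at_depth(cm,uv,dep):
    return (ray(cm,uv)*np.asarray(dep)[:,None])@cm[2][:3,:3].T+cm[2][:3,3]
def proj(cm,X):
    K,k1,W=cm; p=(np.atleast_2d(X)-W[:3,3])@W[:3,:3]; s=p[:,:2]/p[:,2:]
    s=s*(1+k1*(s**2).sum(1,keepdims=True)); return s@K[:2,:2].T+K[:2,2]
def save(n,p): cv2.imwrite("pics/"+n,p[:,:,::-1])
E
cat > a.py <<'E'
from h import *
np.set_printoptions(precision=1,suppress=True)
print(env.state())
for n in ("scene","side"):
    p,d=optics.grab_frame(n); np.savez(n,p=p,d=d); save(n+"0.png",p); cm=cam(n); print(n,cm[2][:3,3],cm[2][:3,2])
    for o,z in (("press",0),("tray_centre",120),("lower_weight",100),("lower_pin",126),("thick_weight",0),("thick_mouth",0),("thin_weight",0),("mug",0),("lemon",0),("teaspoon",0)):
        for r in optics.place_of(n,o)[:2]: print(o,r["conf"],r["at"],at_z(cm,r["at"],z)[0])
a=cv2.imread("pics/scene0.png");b=cv2.imread("pics/side0.png")
cv2.imwrite("pics/both.png",cv2.resize(np.vstack([a,b]),(400,600)))
E
python3 a.py
```

```text
{'time_s': 0.0, 'qpos': array([-77.5,  18.4,  89.7,   0. ,  72. ,  -1.1]), 'qvel': array([-0.1, -0. ,  0. ,  0. ,  0. , -0.1]), 'effort': array([ -0. , -41.2, -23.2,   0.1,   0. ,  -0. ]), 'ee_pos': array([ 135.3, -558.3,  213.1]), 'ee_rot': array([-179.9,   -0. ,   13.6]), 'force': array([-0.4,  0.6,  0.2]), 'torque': array([-0., -0., -0.]), 'gripper_force': 0.0, 'gripper_width': 91.04930700216924}
scene [119.2 406.1 604.8] [ 0.6 -0.6 -0.6]
press 0.93 [257.7, 246.3] [580.9 -40.3   0. ]
tray_centre 0.59 [253.9, 207.2] [583.7 -34.1 120. ]
lower_weight 0.95 [257.2, 215.3] [576.3 -36.4 100. ]
lower_pin 0.66 [249.7, 194.7] [618.6 -55.1 126. ]
thick_weight 0.82 [351.7, 230.8] [ 448.9 -245.     0. ]
thick_weight 0.2 [191.5, 282.1] [604.  140.5   0. ]
thick_mouth 0.84 [339.3, 227.1] [ 480.2 -235.2    0. ]
thin_weight 0.91 [263.4, 304.4] [450.6  73.4   0. ]
mug 0.72 [156.0, 243.0] [768.6 126.8   0. ]
lemon 0.56 [303.5, 199.3] [ 623.8 -265.9    0. ]
teaspoon 0.79 [193.6, 281.2] [602.8 135.6   0. ]
teaspoon 0.23 [256.6, 246.7] [581.8 -37.4   0. ]
side [ 86.5 876.9 672. ] [ 0.4 -0.8 -0.5]
press 0.75 [267.2, 237.7] [593.1 -52.    0. ]
tray_centre 0.81 [269.8, 198.2] [581.5 -44.2 120. ]
tray_centre 0.58 [335.0, 217.4] [409.6 -32.3 120. ]
lower_weight 0.97 [265.9, 204.4] [592.5 -44.6 100. ]
lower_pin 0.68 [263.4, 192.0] [605.1 -55.2 126. ]
thick_weight 0.74 [348.0, 219.0] [ 445.7 -238.6    0. ]
thick_mouth 0.69 [334.4, 217.6] [ 480.9 -228.2    0. ]
thin_weight 0.57 [295.9, 278.4] [455.8  66.2   0. ]
lemon 0.74 [290.4, 199.1] [ 633.6 -267.9    0. ]
```

View pics/scene0.png

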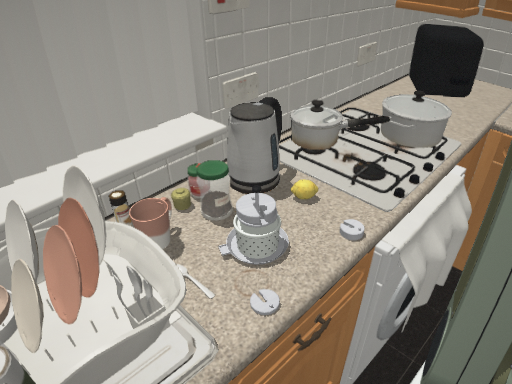

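The scene shows the press at (257,235), the right-hand small weight at (352,230), the left-hand one at (264,302), lemon at (305,189). I'll move above the right-hand weight for a close look.

>>> send_rows:
  targets:
    - [[0, 0, 0, 0.17, 0.17, 0.03, -1], [0, 0, 0, 0.17, 0.17, 0.03, -1], [0, 0, 0, 0.17, 0.17, 0.03, -1], [0, 0, 0, 0.17, 0.17, 0.03, -1], [0, 0, 0, 0.17, 0.17, 0.03, -1], [0, 0, 0, 0.17, 0.17, 0.02, -1], [0, 0, 0, 0.17, 0.17, 0.02, -1], [0, 0, 0, 0.17, 0.17, 0.02, -1], [0, 0, 0, 0.1, 0.17, 0.02, -1], [0, 0, 0, 0, 0, 0, -1], [0, 0, 0, 0, 0, 0, -1]]

```text
time_s: 2.2
ee_pos: [427.7, -252.4, 260.0]
ee_rot: [180.0, 0.0, 13.8]
force: [0.7, 0.4, 0.5]
gripper_width: 90.9
gripper_force: 0.0
```

```bash
cat > b.py <<'E'
from h import *
import sys
np.set_printoptions(precision=1,suppress=True)
tag=sys.argv[1]; n="wrist"
st=env.state(); print(st["ee_pos"],st["ee_rot"],st["force"]); p,d=optics.grab_frame(n); np.savez(tag,p=p,d=d,pos=st["ee_pos"],rot=st["ee_rot"]); save(tag+".png",p); cm=cam(n,st); print(cm[2])
for a in sys.argv[2:]:
    o,z=a.split(":")
    for r in optics.place_of(n,o)[:2]:
        print(o,r["conf"],r["at"],at_z(cm,r["at"],float(z))[0])
E
python3 b.py w1 thick_weight:0 thick_mouth:0
python3 - <<'E'
from h import *
for n in ("scene","side"):
    z=np.load(n+".npz"); d=z["d"]; cm=cam(n); v,u=np.nonzero(d>0); X=at_depth(cm,np.c_[u,v],d[v,u])
    for nm,c in (("thick",(447,-241)),("thin",(452,70))):
        m=np.hypot(X[:,0]-c[0],X[:,1]-c[1])<26; print(n,nm,m.sum(),np.percentile(X[m,2],[5,25,50,75,95]))
    m=(abs(X[:,0]-590)<170)&(abs(X[:,1]+40)<170)&(X[:,2]>175); Y=X[m]
    print(np.percentile(Y,[1,20,50,80,99],axis=0))
E
```

```text
[ 427.7 -252.4  260. ] [180.    0.   13.8] [0.7 0.4 0.5]
[[   0.2   -0.9   -0.2  494.8]
 [  -1.    -0.2   -0.1 -235.2]
 [   0.     0.2   -1.   431.5]
 [   0.     0.     0.     1. ]]
thick_weight 0.97 [243.1, 151.6] [ 445.5 -234.5    0. ]
thick_mouth 0.89 [248.1, 128.9] [ 478.8 -234.     0. ]
scene thick 218 [15.3739381  19.44138763 20.4117904  21.35367119 22.49207385]
scene thin 405 [ 2.01437936 10.12932765 10.92310152 11.6433242  12.76991813]
[[ 741.01972309 -209.86036774  175.7935167 ]
 [ 746.37334947 -205.81497553  185.00306719]
 [ 751.05748772 -199.39069217  200.39022397]
 [ 756.79914355 -192.86539181  215.90617069]
 [ 759.77295894 -186.52760424  226.35896493]]
side thick 142 [15.79835496 18.5941141  19.68675047 20.57019613 22.32671734]
side thin 260 [ 4.38521751  8.67248997  9.78063144 10.5722266  12.17214856]
[[ 741.55189753 -209.4499296   175.27647674]
 [ 747.15597894 -206.00967102  184.6389472 ]
 [ 752.14611946 -199.84499551  199.53467911]
 [ 756.9238381  -192.74533149  214.70984753]
 [ 759.70246131 -184.34369111  228.01946336]]
```

```bash
python3 - <<'E'
from h import *
np.set_printoptions(precision=1,suppress=True)
z=np.load("w1.npz");p,d=z["p"],z["d"];cm=cam("wrist",dict(ee_pos=z["pos"],ee_rot=z["rot"]))
m=optics.silhouettes("wrist","thick_weight")[0]["mask"]
v,u=np.nonzero(m&(d>0)); X=at_depth(cm,np.c_[u,v],d[v,u]); t=abs(X[:,2]-20)<5
print(m.sum(),np.median(X[t,2]))
c=cv2.findContours(m.astype(np.uint8),0,1)[0]; c=max(c,key=len)[:,0]
P=at_z(cm,c,20)[:,:2]; h=cv2.convexHull(P.astype(np.float32)); print("mec",cv2.minEnclosingCircle(h))
# filled-in missing pixels = slot: circle r27 around centre not in mask
print("table",np.median(at_depth(cm,[[u.min()-15,v.mean()]],[d[int(v.mean()),u.min()-15]]),axis=0))
cv2.imwrite("pics/w1c.png",cv2.resize(p[80:210,170:320,::-1],None,fx=4,fy=4,interpolation=2))
E
```

```text
1299 20.48957319444719
mec ((448.4939270019531, -236.4638671875), 30.55986213684082)
table [ 432.4 -184.9    0.8]
```

View pics/w1c.png

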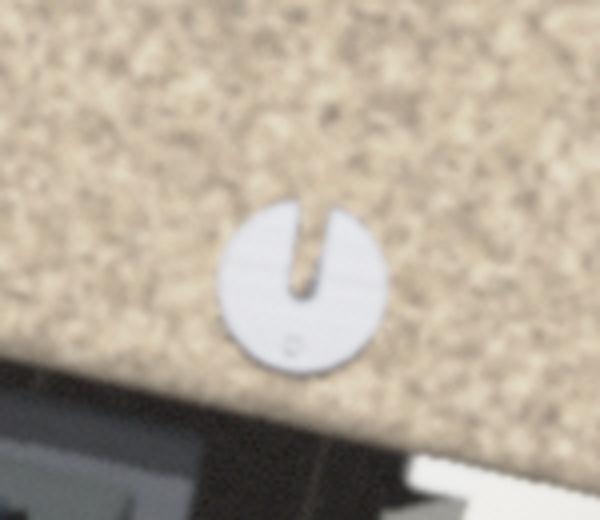

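The crop shows the disc with centre at about (303,287), mouth (315,205), pin (292,345); the disc lies near the worktop's front edge.

```bash
python3 - <<'E'
from h import *
np.set_printoptions(precision=1,suppress=True)
z=np.load("w1.npz");cm=cam("wrist",dict(ee_pos=z["pos"],ee_rot=z["rot"]))
f=lambda x,y,h: at_z(cm,[[x/4+170-.4,y/4+80-.4]],h)[0]
m,c,p=f(315,205,20),f(304,286,20),f(292,345,26)
print(m,c,p); a=m-p;print(np.degrees(np.arctan2(a[1],a[0])))
a=m-c;print(np.degrees(np.arctan2(a[1],a[0])))
E
python3 b.py w1b thick_weight:0 thick_mouth:0
```

```text
[ 477.1 -235.    20. ] [ 449.3 -237.8   20. ] [ 429.  -238.4   26. ]
4.086206311300663
5.686896151412057
[ 426.7 -253.9  259.9] [180.    0.   13.5] [0.3 0.  0.4]
[[   0.2   -0.9   -0.2  494. ]
 [  -1.    -0.2   -0.1 -237. ]
 [   0.     0.2   -1.   431.3]
 [   0.     0.     0.     1. ]]
thick_weight 0.77 [241.4, 149.1] [ 447.6 -232.7    0. ]
thick_mouth 0.68 [247.8, 127.7] [ 479.4 -234.8    0. ]
thick_mouth 0.39 [244.9, 149.3] [ 448.5 -237.7    0. ]
```

>>> send_rows:
  targets:
    - [[0, 0, -0.053, 0.055, 0.04, -0.1, -1], [0, 0, -0.053, 0.055, 0.04, -0.2, -1], [0, 0, 0, 0, 0, -0.2, -1], [0, 0, 0, 0, 0, -0.2, -1], [0, 0, 0, 0, 0, -0.2, -1], [0, 0, 0, 0, 0, -0.15, -1], [0, 0, 0, 0, 0, -0.1, -1], [0, 0, 0, 0, 0, 0, -1], [0, 0, 0, 0, 0, 0, -1]]

```text
time_s: 3.45
ee_pos: [449.6, -237.4, 30.3]
ee_rot: [180.0, -0.0, 4.0]
force: [1.3, 0.2, 0.2]
gripper_width: 91.2
gripper_force: 0.0
```

```bash
python3 b.py w2 thick_weight:0 thick_mouth:0
```

```text
[ 449.6 -237.4   30.3] [180.  -0.   4.] [1.3 0.2 0.2]
[[   0.1   -1.    -0.2  518.5]
 [  -1.    -0.1   -0.  -231.7]
 [   0.     0.2   -1.   201.7]
 [   0.     0.     0.     1. ]]
thick_weight 0.79 [249.1, 221.0] [ 446.1 -234.9    0. ]
thick_mouth 0.72 [253.7, 180.2] [ 476.5 -236.     0. ]
```

>>> send_rows:
  targets:
    - [[0, 0, 0, -0.01, 0.005, -0.07, -1], [0, 0, 0, 0, 0, -0.06, -1], [0, 0, 0, 0, 0, 0, -0.2], [0, 0, 0, 0, 0, 0, 0.3], [0, 0, 0, 0, 0, 0, 1], [0, 0, 0, 0, 0, 0, 1], [0, 0, 0, 0, 0, 0, 1], [0, 0, 0, 0, 0, 0, 1], [0, 0, 0, 0, 0, 0, 1]]
  grip_force: 40

```text
time_s: 4.5
ee_pos: [448.0, -236.3, 4.5]
ee_rot: [179.9, -0.1, 4.1]
force: [-0.9, -0.8, 3.3]
gripper_width: 58.7
gripper_force: 40.0
```

```bash
python3 b.py w3 thick_weight:0 thick_mouth:0; python3 - <<'E'
from h import *
z=np.load("w3.npz");cv2.imwrite("pics/w3x.png",cv2.resize(z["p"][:,:,::-1],None,fx=1.5,fy=1.5))
E
```

```text
[ 448.  -236.3    4.5] [179.9  -0.1   4.1] [-0.9 -0.8  3.3]
[[   0.1   -1.    -0.2  516.7]
 [  -1.    -0.1   -0.  -230.4]
 [   0.     0.2   -1.   176. ]
 [   0.     0.     0.     1. ]]
thick_weight 0.8 [250.9, 233.2] [ 445.6 -235.1    0. ]
thick_weight 0.16 [252.9, 185.3] [ 477.1 -234.1    0. ]
thick_mouth 0.75 [249.0, 182.1] [ 478.9 -231.6    0. ]
```

View pics/w3x.png

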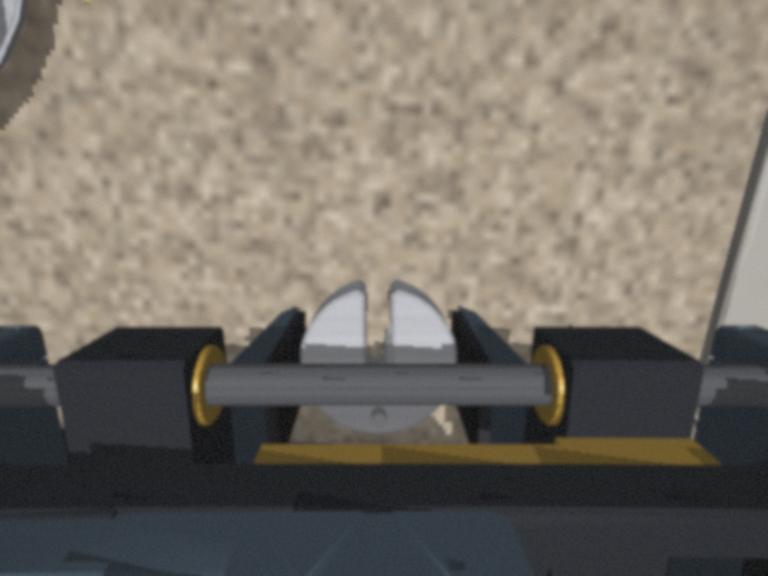

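Weight held, slot (column ~378 in the 1.5x view) along the tool's x, pin at (379,413). Lift and go to the near side of the press.

>>> send_rows:
  targets:
    - [[0, 0, 0, 0, 0, 0.1, 1], [0, 0, 0, 0, 0, 0.22, 1], [0, 0, 0, 0, 0, 0.22, 1], [0, 0, 0, 0, 0, 0.22, 1], [0, 0, 0, 0, 0.1, 0.22, 1], [0, 0, 0, 0, 0.2, 0, 1], [0, 0, 0, 0.02, 0.2, 0, 1], [0, 0, 0, 0.02, 0.2, 0, 1], [0, 0, 0, 0.02, 0.2, 0, 1], [0, 0, 0, 0.01, 0.1, 0, 1], [0, 0, 0, 0, 0, 0, 1], [0, 0, 0, 0, 0, 0, 1]]

```text
time_s: 5.85
ee_pos: [460.5, -35.6, 199.0]
ee_rot: [180.0, 0.2, 4.2]
force: [0.2, -0.4, -3.9]
gripper_width: 58.7
gripper_force: 40.0
```

```bash
python3 b.py w4 tray_centre:120 lower_weight:100 lower_pin:126 press:0 thick_weight:197 thick_mouth:197; python3 - <<'E'
from h import *
z=np.load("w4.npz");cv2.imwrite("pics/w4x.png",cv2.resize(z["p"][:,:,::-1],None,fx=1.5,fy=1.5))
E
```

```text
[460.5 -35.6 199. ] [180.    0.2   4.2] [ 0.2 -0.4 -3.9]
[[  0.1  -1.   -0.2 529.8]
 [ -1.   -0.1  -0.  -29.8]
 [  0.    0.2  -1.  370.3]
 [  0.    0.    0.    1. ]]
tray_centre 0.64 [274.6, 38.7] [589.7 -43.1 120. ]
lower_weight 0.55 [275.2, 42.8] [591.4 -45.  100. ]
lower_weight 0.41 [251.1, 230.7] [422. -37. 100.]
lower_pin 0.77 [289.6, 9.3] [608.5 -52.  126. ]
press 0.91 [263.8, 67.3] [587.2 -39.7   0. ]
thick_weight 0.63 [250.3, 228.7] [462.  -33.8 197. ]
thick_mouth 0.59 [252.7, 184.1] [490.8 -33.2 197. ]
```

View pics/w4x.png

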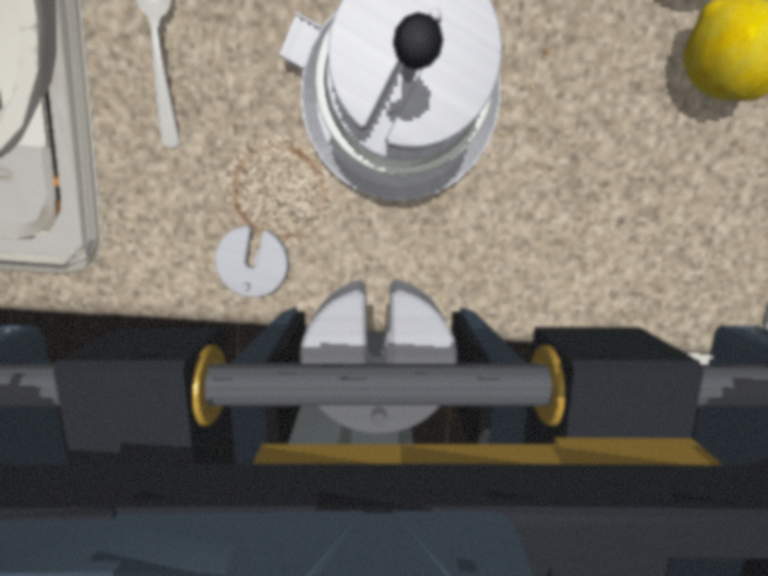

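The knob sits at (418,40), the lower slot opens toward (378,140), the rim is cut off at the top. Back off for a full view.

>>> send_rows:
  targets:
    - [[0, 0, 0, -0.15, 0, 0, 1], [0, 0, 0, -0.15, 0, 0, 1], [0, 0, 0, 0, 0, 0, 1], [0, 0, 0, 0, 0, 0, 1]]

```text
time_s: 6.6
ee_pos: [401.5, -36.1, 200.3]
ee_rot: [180.0, -0.1, 4.0]
force: [0.5, 1.0, -3.1]
gripper_width: 58.8
gripper_force: 40.0
```

```bash
python3 b.py w5 tray_centre:120 lower_weight:100 lower_pin:126 press:0 thick_weight:195 thick_mouth:195; python3 - <<'E'
from h import *
np.set_printoptions(precision=1,suppress=True)
z=np.load("w5.npz");p,d=z["p"],z["d"];cm=cam("wrist",dict(ee_pos=z["pos"],ee_rot=z["rot"]))
m=optics.silhouettes("wrist","lower_weight")[0]["mask"]
v,u=np.nonzero(m&(d>0)); X=at_depth(cm,np.c_[u,v],d[v,u]); print("z",np.percentile(X[:,2],[5,25,50,75,95]))
k=X[abs(X[:,2]-np.median(X[:,2]))<3]; print("n",len(k)); print("mec",cv2.minEnclosingCircle(k[:,:2].astype(np.float32)))
# knob from depth
v,u=np.nonzero(d>0); X=at_depth(cm,np.c_[u,v],d[v,u])
q=X[(abs(X[:,2]-168)<8)&(np.hypot(X[:,0]-588,X[:,1]+42)<40)]; print("knob",len(q),np.median(q,axis=0),cv2.minEnclosingCircle(q[:,:2].astype(np.float32)))
cv2.imwrite("pics/w5x.png",cv2.resize(p[10:160,190:370,::-1],None,fx=4,fy=4,interpolation=2))
s,_=optics.grab_frame("scene"); save("s5.png",s)
E
```

```text
[401.5 -36.1 200.3] [180.   -0.1   4. ] [ 0.5  1.  -3.1]
[[  0.1  -1.   -0.2 470.1]
 [ -1.   -0.1  -0.  -30.4]
 [  0.    0.2  -1.  371.9]
 [  0.    0.    0.    1. ]]
press 0.88 [266.4, 10.2] [589.  -38.7   0. ]
thick_weight 0.9 [253.5, 231.7] [399.9 -36.5 195. ]
thick_mouth 0.75 [251.6, 185.7] [430.  -33.2 195. ]
z [103.9 113.7 120.  120.8 121.7]
n 909
mec ((558.220947265625, -45.86174011230469), 31.210086822509766)
knob 0 [nan nan nan] ((0.0, 0.0), 0.0)
  return _methods._mean(a, axis=axis, dtype=dtype,
  ret = um.true_divide(
```

View pics/w5x.png

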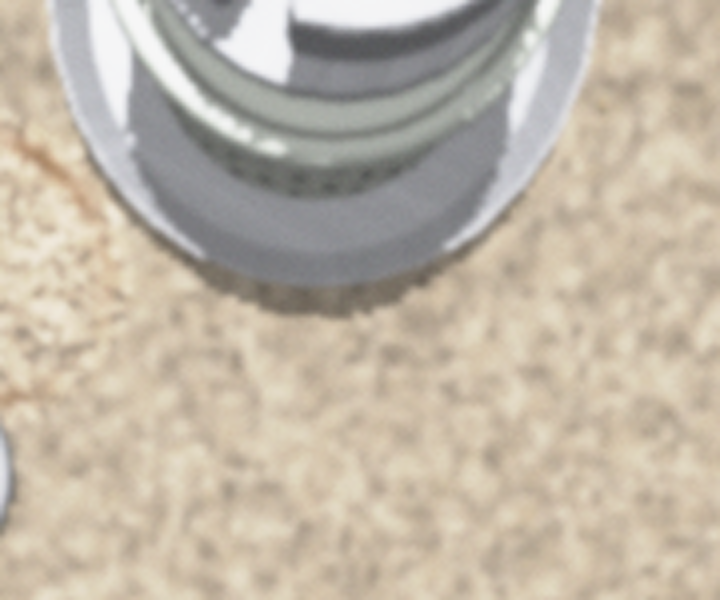

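Wrong way: only the near rim shows here (bottom of the mould at (320,190)). Going forward instead.

>>> send_rows:
  targets:
    - [[0, 0, 0, 0.2, 0, 0, 1], [0, 0, 0, 0.2, 0, 0, 1], [0, 0, 0, 0.08, 0, 0, 1], [0, 0, 0, 0, 0, 0, 1], [0, 0, 0, 0, 0, 0, 1]]

```text
time_s: 7.55
ee_pos: [496.7, -35.8, 199.3]
ee_rot: [-180.0, 0.1, 4.1]
force: [-0.6, -0.3, -3.0]
gripper_width: 59.0
gripper_force: 40.0
```

```bash
python3 b.py w6 tray_centre:120 lower_weight:100 lower_pin:126 press:0 thick_weight:195 thick_mouth:195; cat > c.py <<'E'
from h import *
np.set_printoptions(precision=1,suppress=True)
z=np.load("w6.npz");p,d=z["p"],z["d"];cm=cam("wrist",dict(ee_pos=z["pos"],ee_rot=z["rot"]))
m=optics.silhouettes("wrist","lower_weight")[0]["mask"]
v,u=np.nonzero(m&(d>0)); X=at_depth(cm,np.c_[u,v],d[v,u]); print("z",np.percentile(X[:,2],[5,25,50,75,95]))
k=X[abs(X[:,2]-np.median(X[:,2]))<3]; print("n",len(k)); print("mec",cv2.minEnclosingCircle(k[:,:2].astype(np.float32)))
v,u=np.nonzero(d>0); X=at_depth(cm,np.c_[u,v],d[v,u])
q=(X[:,2]>158)&(X[:,2]<175)&(np.hypot(X[:,0]-588,X[:,1]+42)<30); Q=X[q]; print("knob",len(Q),Q.mean(0),np.ptp(Q,axis=0),[u[q].min(),u[q].max(),v[q].min(),v[q].max()])
cv2.imwrite("pics/w6x.png",cv2.resize(p[10:160,190:370,::-1],None,fx=4,fy=4,interpolation=2))
E
python3 c.py
```

```text
[496.7 -35.8 199.3] [-180.     0.1    4.1] [-0.6 -0.3 -3. ]
[[  0.1  -1.   -0.2 566. ]
 [ -1.   -0.1  -0.  -30. ]
 [  0.    0.2  -1.  370.6]
 [  0.    0.    0.    1. ]]
tray_centre 0.95 [268.3, 87.3] [590.3 -41.6 120. ]
lower_weight 0.68 [269.1, 92.2] [588.3 -43.6 100. ]
lower_pin 0.72 [284.7, 63.4] [607.9 -52.5 126. ]
press 0.7 [261.3, 101.9] [584.8 -40.1   0. ]
thick_weight 0.65 [250.8, 229.7] [496.7 -34.3 195. ]
thick_mouth 0.78 [251.5, 186.1] [525.2 -32.7 195. ]Traceback (most recent call last):
  File "c.py", line 4, in <module>
    m=optics.silhouettes("wrist","lower_weight")[0]["mask"]
      ~~~~~~~~~~~~~~~~~~~~~~~~~~~~~~~~~~~~~~~~~~^^^
IndexError: list index out of range
```

View pics/w6x.png

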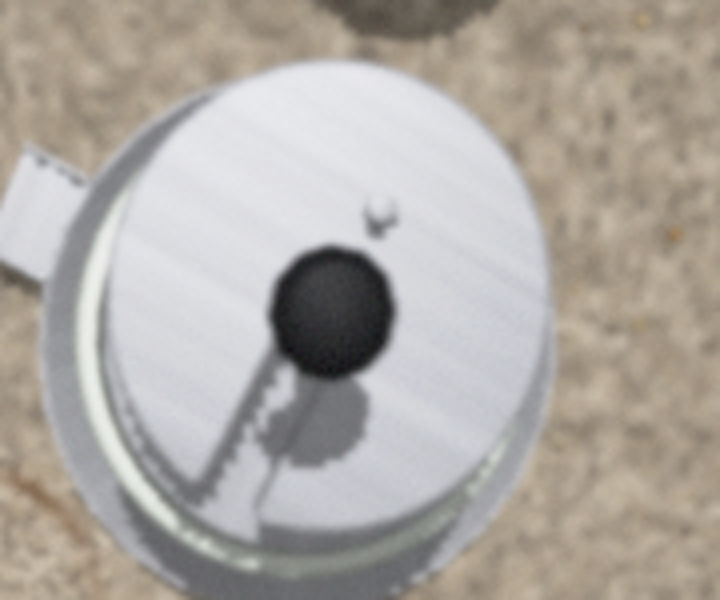

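The crop shows the knob at (333,313), the pin at (380,210), and the lower slot running down-left to its mouth near (228,520). Now the weight's pose in the hand.

```bash
python3 - <<'E'
from h import *
np.set_printoptions(precision=2,suppress=True)
z=np.load("w6.npz");p,d=z["p"],z["d"];cm=cam("wrist",dict(ee_pos=z["pos"],ee_rot=z["rot"]))
f=lambda x,y,h: at_z(cm,[[x/4+190-.4,y/4+10-.4]],h)[0]
c=np.array([590.8,-44.2]); s=np.array([585.4,-41.8]); pin=f(380,210,126)[:2]; mo=f(228,520,120)[:2]
ang=lambda a: np.degrees(np.arctan2(a[1],a[0]))
print("pin",pin,"mouth",mo,"ang c-pin",ang(pin-c),np.hypot(*(pin-c)),"stem-pin",ang(pin-s),np.hypot(*(pin-s)),"mouth-c",ang(c-mo),"mouth-pin",ang(pin-mo))
# weight in tool frame
M=np.array(optics.camera_info("wrist")["mount"]); K,k1,_=cm; ct=(K,k1,M)  # world := tool frame (z down)
g=cv2.cvtColor(p,cv2.COLOR_RGB2GRAY).astype(int)
for r in range(190,232,4):
    row=g[r,235:270]; print(r,row)
v,u=np.nonzero((d>0)); X=at_depth(ct,np.c_[u,v],d[v,u]); 
m=(abs(X[:,0])<34)&(abs(X[:,1])<31)&(X[:,2]>-30)&(X[:,2]<2); print(m.sum(),np.percentile(X[m,2],[5,25,50,75,95]))
np.save("topz",np.median(X[m,2]))
Y=X[m&(abs(X[:,2]-np.median(X[m,2]))<3)]; print(Y.min(0),Y.max(0),cv2.minEnclosingCircle(Y[:,:2].astype(np.float32)))
cv2.imwrite("pics/w6h.png",cv2.resize(p[180:300,190:315,::-1],None,fx=5,fy=5,interpolation=2))
E
```

```text
pin [608.85 -52.28] mouth [547.57 -26.92] ang c-pin -24.115718404066655 19.779332337922032 stem-pin -24.080470130077728 25.688630747915145 mouth-c -21.78453321423804 mouth-pin -22.479627241171933
190 [112 112 111 110 107 104 104 105 123 144 161 161 159 158 160 165 171 173
 174 171 168 167 164 160 143 125 112 106 105 108 108 108 110 110 112]
194 [151 159 163 159 149 134 123 109 119 144 162 168 169 170 169 170 174 173
 174 172 168 175 169 164 145 119 110 122 138 148 158 161 158 154 150]
198 [188 190 188 188 186 183 171 155 133 129 142 150 157 162 166 166 170 170
 168 165 161 164 165 159 148 146 158 173 184 190 190 192 189 188 191]
202 [197 193 196 197 193 186 173 154 135 131 141 142 143 152 156 156 161 166
 164 165 165 169 171 162 149 142 155 171 185 192 196 193 195 195 195]
206 [194 194 195 195 193 184 173 153 123  99  89  91  92 102 122 137 144 146
 144 147 151 144 129 108 108 126 153 173 187 194 197 194 194 198 196]
210 [192 193 193 194 191 185 174 152 130 108  98  99  97 111 137 156 161 161
 159 157 146 120  98  94 102 125 150 173 184 191 192 194 194 194 193]
214 [192 190 192 190 1
[... 164 characters left out ...]
7 104  95  91  91  92 111 139 158 164
 158 154 144 121 100 101 117 141 155 170 183 189 193 195 193 193 193]
222 [192 192 194 194 193 186 176 155 130 109 101 102 100  95 101 114 123 126
 121 118 105 105 114 133 150 162 164 173 184 189 191 194 192 191 195]
226 [198 198 198 199 197 192 180 161 137 117 107 106 100  95  91  88  87  85
  85  95 101 111 126 146 159 167 170 177 187 195 194 199 198 199 194]
230 [182 177 155 130 116 115 111 107 100  96  95 100 101 100 103  97  99 102
 102  98  95  93  98 104 114 126 132 137 145 150 152 153 157 168 176]
5471 [-21.26 -16.52 -15.98 -15.33  -5.18]
[-30.39 -30.93 -18.96] [ 29.51  30.82 -13.  ] ((3.352543592453003, -0.003826507832854986), 33.78685760498047)
```

View pics/w6h.png

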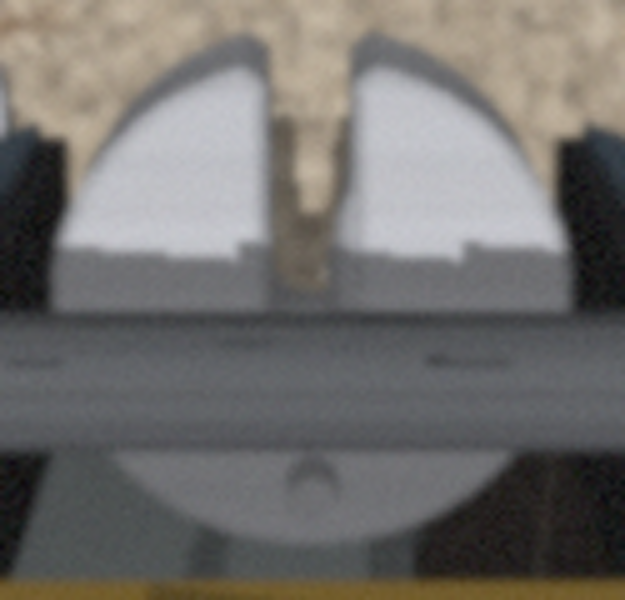

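```bash
python3 - <<'E'
from h import *
np.set_printoptions(precision=2,suppress=True)
c=optics.camera_info("wrist"); ct=(np.array(c["camera_matrix"]),c["k1"],np.array(c["mount"]))
for n,uv,h in (("L",(242.3,200),-15.9),("R",(260.3,200),-15.9),("L2",(242.7,220),-15.9),("R2",(259.5,214),-15.9),("pin",(252.2,274.6),-21.9),("rear",(252.5,288.4),-15.9),("l",(199.6,234),-15.9),("r",(304.5,234),-15.9)):
    print(n,at_z(ct,[uv],h)[0])
E
```

```text
L [ 25.47  -6.01 -15.9 ]
R [ 25.46   3.88 -15.9 ]
L2 [ 13.85  -5.88 -15.9 ]
R2 [ 17.37   3.5  -15.9 ]
pin [-16.55  -0.57 -21.9 ]
rear [-29.06  -0.38 -15.9 ]
l [  5.49 -30.34 -15.9 ]
r [  5.48  29.04 -15.9 ]
```

>>> send_rows:
  targets:
    - [[0, 0, -0.077, 0.055, 0.0145, 0, 1], [0, 0, -0.077, 0.055, 0.0145, 0, 1], [0, 0, -0.077, 0.055, 0.0145, 0, 1], [0, 0, -0.078, 0.054, 0.0145, 0, 1], [0, 0, 0, 0, 0, -0.1, 1], [0, 0, 0, 0, 0, -0.1, 1], [0, 0, 0, 0, 0, -0.08, 1], [0, 0, 0, 0, 0, -0.035, 1], [0, 0, 0, 0, 0, 0, 1], [0, 0, 0, 0, 0, 0, 1]]

```text
time_s: 9.05
ee_pos: [541.8, -24.3, 137.7]
ee_rot: [-180.0, -0.1, -23.7]
force: [0.7, -0.0, -3.3]
gripper_width: 59.0
gripper_force: 40.0
```

```bash
python3 b.py w7 tray_centre:120 lower_pin:126 thick_mouth:132; python3 - <<'E'
from h import *
np.set_printoptions(precision=1,suppress=True)
z=np.load("w7.npz");p,d=z["p"],z["d"];cm=cam("wrist",dict(ee_pos=z["pos"],ee_rot=z["rot"]))
v,u=np.nonzero(d>0); X=at_depth(cm,np.c_[u,v],d[v,u])
q=(X[:,2]>160)&(X[:,2]<175)&(np.hypot(X[:,0]-586,X[:,1]+42)<16); Q=X[q]; print("knob",len(Q),Q.mean(0),np.median(Q,axis=0),np.ptp(Q,axis=0))
q=(X[:,2]>117)&(X[:,2]<123)&(np.hypot(X[:,0]-590,X[:,1]+44)<49)&((X[:,0]-585)*.92+(X[:,1]+42)*-.39>0);print(np.median(X[q,2]))
cv2.imwrite("pics/w7x.png",cv2.resize(p[60:300,120:390,::-1],None,fx=2.5,fy=2.5,interpolation=2))
E
```

```text
[541.8 -24.3 137.7] [-180.    -0.1  -23.7] [ 0.7 -0.  -3.3]
[[ -0.4  -0.9  -0.2 604.9]
 [ -0.9   0.4   0.1 -50.9]
 [ -0.    0.2  -1.  309.2]
 [  0.    0.    0.    1. ]]
tray_centre 0.62 [249.7, 147.9] [588.8 -42.2 120. ]
lower_pin 0.67 [250.4, 109.6] [610.  -52.1 126. ]
thick_mouth 0.57 [249.8, 185.5] [568.7 -33.5 132. ]
knob 1471 [586.7 -42.6 169. ] [586.8 -42.7 169.3] [21.3 21.4  9.6]
120.63194271470732
```

View pics/w7x.png

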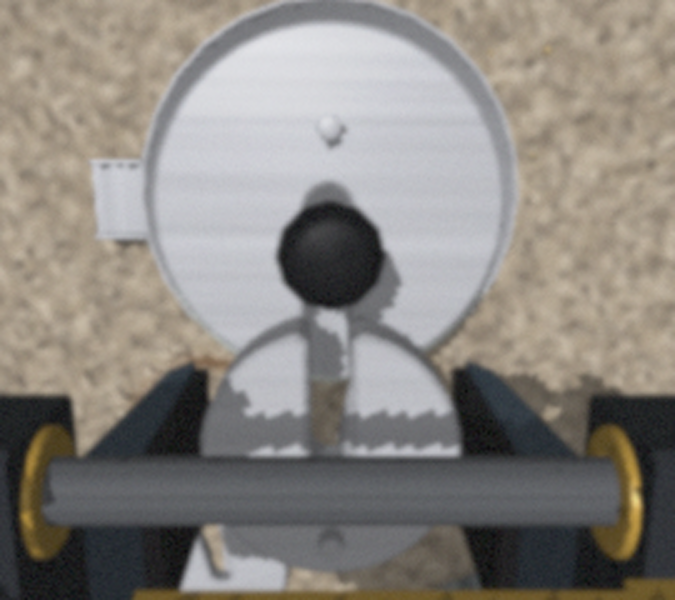

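Well aligned: pin (330,128), knob (330,255), slot centre (330,360) are on one line. Slide in to before the leaf.

>>> send_rows:
  targets:
    - [[0, 0, 0, 0.021, -0.011, -0.007, 1], [0, 0, 0, 0.0215, -0.0095, 0, 1], [0, 0, 0, 0.0215, -0.0095, 0, 1], [0, 0, 0, 0.0215, -0.0095, 0, 1], [0, 0, 0, 0.0215, -0.0095, 0, 1], [0, 0, 0, 0.0215, -0.0095, 0, 1], [0, 0, 0, 0, 0, 0, 1], [0, 0, 0, 0, 0, 0, 1]]

```text
time_s: 10.05
ee_pos: [566.9, -35.9, 135.4]
ee_rot: [180.0, 0.0, -23.7]
force: [-0.2, -0.1, -3.8]
gripper_width: 59.0
gripper_force: 40.0
```

```bash
python3 b.py w8 lower_pin:126;  python3 - <<'E'
from h import *
z=np.load("w8.npz");p=z["p"]
cv2.imwrite("pics/w8x.png",cv2.resize(p[100:300,150:350,::-1],None,fx=3,fy=3,interpolation=2))
E
```

```text
[566.9 -35.9 135.4] [180.    0.  -23.7] [-0.2 -0.1 -3.8]
[[ -0.4  -0.9  -0.2 630.3]
 [ -0.9   0.4   0.1 -62.6]
 [  0.    0.2  -1.  306.9]
 [  0.    0.    0.    1. ]]
lower_pin 0.78 [245.9, 157.7] [610.  -49.7 126. ]
lower_pin 0.21 [458.5, 21.0] [ 631.4 -187.   126. ]
```

View pics/w8x.png

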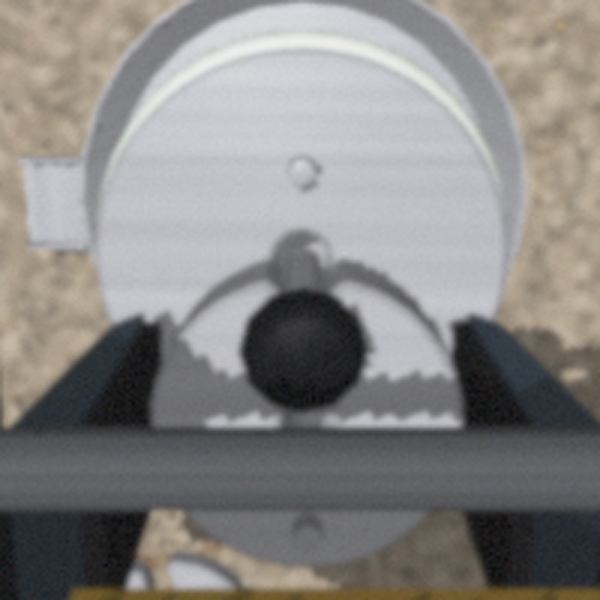

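Stem is inside the slot (knob at (303,350), pin (303,172)), no contact force. Continue by feel.

>>> send_rows:
  targets:
    - [[0, 0, 0, 0.0092, -0.0039, 0, 1], [0, 0, 0, 0.0092, -0.0039, 0, 1], [0, 0, 0, 0.0092, -0.0039, 0, 1], [0, 0, 0, 0.0092, -0.0039, 0, 1], [0, 0, 0, 0, 0, 0, 1]]

```text
time_s: 10.65
ee_pos: [574.7, -39.2, 135.6]
ee_rot: [180.0, -0.0, -23.7]
force: [-0.2, 0.6, -3.4]
gripper_width: 58.8
gripper_force: 40.0
```

>>> send_rows:
  targets:
    - [[0, 0, 0, 0.0092, -0.0039, 0, 1], [0, 0, 0, 0.0092, -0.0039, 0, 1], [0, 0, 0, 0, 0, 0, 1]]

```text
time_s: 10.95
ee_pos: [577.9, -41.0, 135.4]
ee_rot: [180.0, 0.0, -23.7]
force: [0.0, -1.7, -3.8]
gripper_width: 59.1
gripper_force: 40.0
```

>>> send_rows:
  targets:
    - [[0, 0, 0, 0.0092, -0.0042, 0, 1], [0, 0, 0, 0.0092, -0.0042, 0, 1], [0, 0, 0, 0, 0, 0, 1]]

```text
time_s: 11.25
ee_pos: [581.3, -42.5, 135.3]
ee_rot: [180.0, 0.1, -23.7]
force: [-2.7, -1.9, -4.5]
gripper_width: 59.0
gripper_force: 40.0
```

>>> send_rows:
  targets:
    - [[0, 0, 0, 0.0046, -0.002, 0, 1], [0, 0, 0, 0.0046, -0.002, 0, 1], [0, 0, 0, 0, 0, 0, 1]]

```text
time_s: 11.55
ee_pos: [583.6, -43.4, 135.5]
ee_rot: [180.0, -0.0, -23.7]
force: [-2.0, -2.2, -3.0]
gripper_width: 58.4
gripper_force: 40.0
```

>>> send_rows:
  targets:
    - [[0, 0, 0, 0.0046, -0.002, 0, 1], [0, 0, 0, 0, 0, 0, 1], [0, 0, 0, 0, 0, 0, 1]]

```text
time_s: 11.85
ee_pos: [584.6, -43.7, 135.6]
ee_rot: [180.0, -0.0, -23.7]
force: [-1.5, -2.3, -3.5]
gripper_width: 59.0
gripper_force: 40.0
```

>>> send_rows:
  targets:
    - [[0, 0, 0, 0.0035, -0.0015, 0, 1], [0, 0, 0, 0, 0, 0, 1], [0, 0, 0, 0, 0, 0, 1]]

```text
time_s: 12.15
ee_pos: [585.3, -43.9, 135.7]
ee_rot: [180.0, -0.0, -23.7]
force: [-2.3, -2.1, -3.8]
gripper_width: 59.1
gripper_force: 40.0
```

>>> send_rows:
  targets:
    - [[0, 0, 0, 0.0035, -0.0015, 0, 1], [0, 0, 0, 0, 0, 0, 1], [0, 0, 0, 0, 0, 0, 1]]

```text
time_s: 12.45
ee_pos: [586.0, -44.1, 135.6]
ee_rot: [180.0, -0.0, -23.7]
force: [-3.3, -2.6, -3.7]
gripper_width: 58.6
gripper_force: 40.0
```

>>> send_rows:
  targets:
    - [[0, 0, 0, 0.0025, -0.001, 0, 1], [0, 0, 0, 0, 0, 0, 1], [0, 0, 0, 0, 0, 0, 1]]

```text
time_s: 12.75
ee_pos: [586.1, -44.2, 135.6]
ee_rot: [180.0, 0.0, -23.7]
force: [-3.5, -1.6, -3.1]
gripper_width: 59.5
gripper_force: 40.0
```

>>> send_rows:
  targets:
    - [[0, 0, 0, 0.0025, -0.001, 0, 1], [0, 0, 0, 0, 0, 0, 1], [0, 0, 0, 0, 0, 0, 1]]

```text
time_s: 13.05
ee_pos: [586.2, -44.2, 135.5]
ee_rot: [180.0, 0.1, -23.7]
force: [-5.7, -0.7, -1.6]
gripper_width: 58.8
gripper_force: 40.0
```

>>> send_rows:
  targets:
    - [[0, 0, 0, 0.0025, -0.001, 0, 1], [0, 0, 0, 0, 0, 0, 1], [0, 0, 0, 0, 0, 0, 1]]

```text
time_s: 13.35
ee_pos: [586.3, -44.2, 135.5]
ee_rot: [180.0, 0.1, -23.7]
force: [-7.0, -0.7, -1.1]
gripper_width: 58.9
gripper_force: 40.0
```

Stem met the slot's end (force rises, no motion). Ease off a little and press down stepwise.

>>> send_rows:
  targets:
    - [[0, 0, 0, -0.002, 0.001, 0, 1], [0, 0, 0, 0, 0, -0.005, 1], [0, 0, 0, 0, 0, -0.005, 1], [0, 0, 0, 0, 0, -0.005, 1], [0, 0, 0, 0, 0, 0, 1]]

```text
time_s: 13.85
ee_pos: [586.4, -44.0, 132.7]
ee_rot: [-180.0, 0.1, -23.7]
force: [-5.3, -0.7, -1.7]
gripper_width: 59.4
gripper_force: 40.0
```

>>> send_rows:
  targets:
    - [[0, 0, 0, 0, 0, -0.005, 1], [0, 0, 0, 0, 0, 0, 1], [0, 0, 0, 0, 0, 0, 1]]

```text
time_s: 14.15
ee_pos: [586.4, -44.0, 131.8]
ee_rot: [-180.0, 0.1, -23.7]
force: [-5.4, -0.6, -1.1]
gripper_width: 58.7
gripper_force: 40.0
```

>>> send_rows:
  targets:
    - [[0, 0, 0, 0, 0, -0.005, 1], [0, 0, 0, 0, 0, 0, 1], [0, 0, 0, 0, 0, 0, 1]]

```text
time_s: 14.45
ee_pos: [586.4, -44.0, 130.7]
ee_rot: [-180.0, 0.1, -23.7]
force: [-5.4, -0.6, -0.6]
gripper_width: 58.9
gripper_force: 40.0
```

>>> send_rows:
  targets:
    - [[0, 0, 0, 0, 0, -0.005, 1], [0, 0, 0, 0, 0, 0, 1], [0, 0, 0, 0, 0, 0, 1]]

```text
time_s: 14.75
ee_pos: [586.4, -44.0, 129.8]
ee_rot: [-180.0, 0.1, -23.7]
force: [-4.5, -1.4, -0.6]
gripper_width: 58.9
gripper_force: 40.0
```

>>> send_rows:
  targets:
    - [[0, 0, 0, 0, 0, -0.005, 1], [0, 0, 0, 0, 0, 0, 1], [0, 0, 0, 0, 0, 0, 1]]

```text
time_s: 15.05
ee_pos: [586.4, -44.0, 128.7]
ee_rot: [-180.0, 0.1, -23.7]
force: [-4.8, -0.0, -1.3]
gripper_width: 58.9
gripper_force: 40.0
```

Passing the pin level without resistance; continue.

>>> send_rows:
  targets:
    - [[0, 0, 0, 0, 0, -0.005, 1], [0, 0, 0, 0, 0, -0.005, 1], [0, 0, 0, 0, 0, 0, 1]]

```text
time_s: 15.35
ee_pos: [586.4, -44.0, 126.7]
ee_rot: [-180.0, 0.1, -23.7]
force: [-5.5, -0.5, -1.0]
gripper_width: 58.8
gripper_force: 40.0
```

>>> send_rows:
  targets:
    - [[0, 0, 0, 0, 0, -0.005, 1], [0, 0, 0, 0, 0, 0, 1], [0, 0, 0, 0, 0, 0, 1]]

```text
time_s: 15.65
ee_pos: [586.4, -44.0, 125.7]
ee_rot: [-180.0, 0.1, -23.7]
force: [-5.0, -0.3, -0.4]
gripper_width: 59.2
gripper_force: 40.0
```

>>> send_rows:
  targets:
    - [[0, 0, 0, 0, 0, -0.003, 1], [0, 0, 0, 0, 0, 0, 1], [0, 0, 0, 0, 0, 0, 1]]

```text
time_s: 15.95
ee_pos: [586.4, -44.0, 125.2]
ee_rot: [-180.0, 0.1, -23.7]
force: [-5.0, -0.7, -0.5]
gripper_width: 59.2
gripper_force: 40.0
```

>>> send_rows:
  targets:
    - [[0, 0, 0, 0, 0, -0.003, 1], [0, 0, 0, 0, 0, 0, 1], [0, 0, 0, 0, 0, 0, 1]]

```text
time_s: 16.25
ee_pos: [586.4, -44.0, 124.6]
ee_rot: [-180.0, 0.1, -23.7]
force: [-5.1, -0.7, -0.0]
gripper_width: 58.7
gripper_force: 40.0
```

>>> send_rows:
  targets:
    - [[0, 0, 0, 0, 0, -0.003, 1], [0, 0, 0, 0, 0, 0, 1], [0, 0, 0, 0, 0, 0, 1]]

```text
time_s: 16.55
ee_pos: [586.4, -44.0, 124.4]
ee_rot: [-180.0, 0.1, -23.7]
force: [-5.9, 1.0, 2.3]
gripper_width: 58.8
gripper_force: 40.0
```

>>> send_rows:
  targets:
    - [[0, 0, 0, 0, 0, -0.003, 1], [0, 0, 0, 0, 0, 0, 1], [0, 0, 0, 0, 0, 0, 1]]

```text
time_s: 16.85
ee_pos: [586.4, -44.0, 124.4]
ee_rot: [-180.0, 0.0, -23.7]
force: [-6.8, -0.5, 4.7]
gripper_width: 58.7
gripper_force: 40.0
```

>>> send_rows:
  targets:
    - [[0, 0, 0, 0, 0, -0.002, 1], [0, 0, 0, 0, 0, 0, 1], [0, 0, 0, 0, 0, 0, 1]]

```text
time_s: 17.15
ee_pos: [586.4, -44.0, 124.4]
ee_rot: [-180.0, 0.0, -23.7]
force: [-6.9, 0.7, 6.5]
gripper_width: 59.2
gripper_force: 40.0
```

Seated (z stops at 124.4, force rises). Ease the preload and release.

>>> send_rows:
  targets:
    - [[0, 0, 0, -0.002, 0.001, 0.002, 1], [0, 0, 0, 0, 0, 0, 0.3], [0, 0, 0, 0, 0, 0, 0.0], [0, 0, 0, 0, 0, 0, -0.5], [0, 0, 0, 0, 0, 0, -1], [0, 0, 0, 0, 0, 0, -1], [0, 0, 0, 0, 0, 0, -1], [0, 0, 0, 0, 0, 0, -1]]
  grip_force: 10

```text
time_s: 17.95
ee_pos: [586.9, -44.2, 123.2]
ee_rot: [-180.0, -0.0, -23.7]
force: [0.4, 0.4, -0.3]
gripper_width: 90.9
gripper_force: 0.0
```

>>> send_rows:
  targets:
    - [[0, 0, 0, 0, 0, 0.03, -1], [0, 0, 0, 0, 0, 0.08, -1], [0, 0, 0, 0, 0, 0.15, -1], [0, 0, 0, -0.1, 0.04, 0.15, -1], [0, 0, 0, -0.2, 0.08, 0, -1], [0, 0, 0, -0.1, 0.04, 0, -1], [0, 0, 0, 0, 0, 0, -1], [0, 0, 0, 0, 0, 0, -1]]

```text
time_s: 18.75
ee_pos: [507.2, -12.3, 205.9]
ee_rot: [-180.0, -0.1, -23.7]
force: [0.5, -0.0, 0.1]
gripper_width: 91.1
gripper_force: 0.0
```

```bash
python3 b.py w9 thick_weight:120 thick_mouth:120 lower_weight:100; python3 - <<'E'
from h import *
np.set_printoptions(precision=2,suppress=True)
z=np.load("w9.npz");p,d=z["p"],z["d"];cm=cam("wrist",dict(ee_pos=z["pos"],ee_rot=z["rot"]))
v,u=np.nonzero(d>0); X=at_depth(cm,np.c_[u,v],d[v,u])
r=np.hypot(X[:,0]-586,X[:,1]+43)
for n,lo,hi,R in (("thick",136,145,31),("lower",116,126,60),("knob",160,175,18)):
    q=(X[:,2]>lo)&(X[:,2]<hi)&(r<R);Q=X[q]
    A=np.c_[Q[:,:2]-Q[:,:2].mean(0),np.ones(len(Q))]; print(n,len(Q),np.linalg.lstsq(A,Q[:,2],rcond=None)[0],cv2.minEnclosingCircle(Q[:,:2].astype(np.float32)))
c=proj(cm,[[586,-43,130]])[0].astype(int); print(c)
y0,x0=max(c[1]-75,0),max(c[0]-90,0)
cv2.imwrite("pics/w9x.png",cv2.resize(p[y0:y0+150,x0:x0+180,::-1],None,fx=4,fy=4,interpolation=2))
E
```

```text
[507.2 -12.3 205.9] [-180.    -0.1  -23.7] [ 0.5 -0.   0.1]
[[ -0.4  -0.9  -0.2 570.1]
 [ -0.9   0.4   0.1 -38.9]
 [ -0.    0.2  -1.  377.5]
 [  0.    0.    0.    1. ]]
thick_weight 0.82 [250.4, 100.2] [584.4 -43.7 120. ]
thick_weight 0.49 [245.1, 61.4] [613.6 -51.8 120. ]
thick 3780 [  0.    -0.   140.59] ((586.7097778320312, -42.71866226196289), 29.986543655395508)
lower 4776 [  0.    -0.   120.64] ((591.16259765625, -44.179813385009766), 45.21446990966797)
knob 788 [  0.03  -0.01 169.02] ((585.815673828125, -42.311031341552734), 10.748208045959473)
[248  97]
```

View pics/w9x.png

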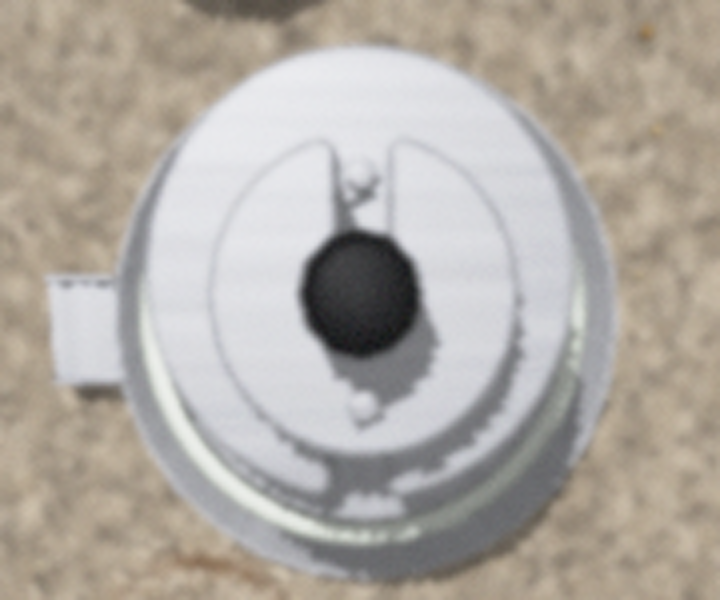

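The thick weight lies flat (140.6 vs 120.6 mm), with the pin (360,180) in its slot and the stem at the slot's end under the knob (360,293).

```bash
python3 -c "
from workcell import env
print(env.job_done())"
```

```text
the job is handed in; nothing more can be done
None
```

The thick weight is on the stem, flat on the lower weight with its slot opposite and the locating pin inside it, released with the arm clear; the job is handed in, but no verdict came back.

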